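Turn a basket base over into the corner of the carving board

ROBOT

A 6-joint arm with a two-finger parallel gripper is mounted at the origin on the work surface. World frame = base frame: x ahead of the robot, y to its left, z up, the work surface at z = 0. Lengths are in m, angles in degrees, forces in N, time in s.
With the tool pointing down it reaches from about 0.25 to 0.725 m from the base axis. Payload 9.7 kg.
Tool frame: the origin (TCP) lies midway between the tips of the shut fingers; the grasp point (between the pads) lies 19 mm behind it; z points along the fingers, y is the line along which they close (so a half turn about z gives the same grasp; the last joint's range is limited). The gripper opens to 85 mm and grips with 20 to 120 N. Pads are 22 mm wide; open, the fingers measure 114 mm over their backs; the gripper's body (76 mm by 85 mm) begins 54 mm behind the grasp point. The pads swing forward as they close: fully open they stand 13 mm farther back than shut.
Start: joints at [68.984, 4.979, 10.078, 95.1, 0, 90], TCP at [0.197, 0.513, 0.231] pointing down, gripper open.
Joint ranges: [-179.16, 179.16], [-48.56, 103.87], [-65.8, 70.77], [-126.05, 130.52], [-82.76, 87.17], [-180, 180]. Speed limits (degrees/s): [127.2, 127.2, 147.25, 180, 180, 180].

INTERFACE

Orientations are given as [roll, pitch, yaw] about the fixed x, y, z axes, in that order (R = Rz(yaw) Ry(pitch) Rx(roll)).
In Python, from workcell import bot gives the robot as it stands.
- The arm moves only by the shell command python3 -m crank 'ROWS' [FORCE]. ROWS is JSON, a list of rows, each an object with "gripper": the finger opening in mm, from 0 to 85.4; "travel": the shift along the tool's x, y, z in mm, a list of three; "twist": the turn, a rotation vector about the tool's x, y, z in rad, a list of three. In form: [{"gripper": gripper, "travel": [tx, ty, tz], "twist": [rx, ry, rz]}, ...]. A call has 1 to 12 rows; each row shifts and turns the commanded pose from where the row before left it, along the tool's axes as they then stand; what a row does not reach is not made up. A row lasts 1/8 s, in which the tool goes at most 62.5 mm and 10.7 degrees, less where a joint would pass 70% of its speed; a pose out of reach is approached as far as the arm can. A call is refused whole if a number of a shift passes 62.5 or a number of a turn 0.188, either way. A call with a gripper value outside its range is refused whole. The fingers move at their own pace and stop on an object; FORCE is the grip in N (left out, the last holds). Time passes only in rows, so rows that do not move let the fingers close. It gives the time, the measured TCP pose, the force, the opening and the grip force at its end, in the units of the state.
- bot.get_obs(): the state, without advancing time (a new reading comes with each control period).
- bot.camera(name): name is "scene" or "top" or "wrist"; returns the picture (400x640x3 uint8, red, green, blue); there is no depth.
- bot.calibration(name): a dict with "vfov" (degrees; the focal length in pixels is half the picture's height over the tangent of half this angle, whatever the lens; pixels are square), "cx", "cy" (the principal point, pixels), "camera_from_world" (4x4, takes a point from world to camera coordinates). Camera axes: x right, y down, z forward; pixel columns grow to the right and rows downward; lengths in m; the calibration is good to about 2 mm. The wrist camera is an equidistant fisheye: a pixel r from the principal point sees the ray r / f radians off the axis. A picture is of the moment at which its call begins: read the wrist's pose just before it. calibration takes no time and is no camera call; for the wrist camera it gives the pose at the moment of the call.
- bot.job_done(): hands the job in; it is judged then, once.
The state is a dict: "time": time; "q": joint angles; "qd": joint speeds; "joint_efforts": joint torques, N m; "ee_pos": TCP position; "tcp_rot": TCP orientation; "wrist_force": force on the tool from outside, world axes, zero at the start; "torque": the same for the moment, N m; "opening": finger opening in m; "grasp_force": force on a finger pad.
Only numpy, scipy, OpenCV 4.12 (cv2) and the standard library are available. Lean on these libraries where they do the work, as an engineer would, in place of code of your own. Each camera call takes 0.05 s, during which the arm holds its last target. There are 200 camera calls.

TASK

Turn the small wooden basket base over so that its two runners face up, and lay it flat on the carving board, tight in the corner of the two fences: one long side flush against the long fence and one end flush against the short fence. Set it down under control each time, never dropping it or letting it flop over, and leave everything else on the table where it is.

Things in the scene. Friction and masses are not known exactly. Their poses are not given: they have to be found in the camera images.
- base_center (a point): Centre (half-way through its 20 mm height) of the basket base: a loose brown wooden board 130 mm long (its x axis), 58 mm wide (y) and 12 mm thick, about 0.1 kg, with two runners on one face and a dark kerf round the edge. z points out of the plain face, away from the runners. It starts runners down on a plywood sheet whose top is 6 mm above the table.
- base_runners (a point): Centre of the base's runner side, level with the runners' outer faces (10 mm from its centre, along its -z). The runners are bars 12 mm wide, 8 mm high, flush with the long sides and ends, so that sides and ends are 20 mm high in all. Stood on an end (130 mm tall, 20 mm deep) the base stays up by itself, but it tips if it leans more than about 7 degrees.
- corner (a point): Inner corner of the two fences, at the carving board's top surface, 21 mm above the table; z is up. The long fence's inner face is the plane x = 0 of this frame, from the corner 200 mm towards -y; the short fence's is y = 0, from the corner 150 mm towards -x. Fences are bars 12 mm high, 20 mm wide. The base belongs with its length along y, centre at (-29, -65, 10) mm here.
- board_middle (a point): Middle of the clear top surface of the carving board, at (-75, -100, 0) mm in the corner's frame, same axes. The board is light wood, 170 mm (x) by 220 mm (y) with its fences, and does not move; its clear top is 150 by 200 mm.
- blank: Bystander: square brown wooden blank 86 x 86 x 12 mm without runners, lying flat; origin under its centre
- basket_a: Bystander: small bark basket, 70 mm across, 48 mm high; origin under its centre
- basket_b: Bystander: small bark basket, 84 mm across, 60 mm high; origin under its centre
- halflog: Bystander: split log with bark, 170 mm long (its x), 60 mm wide, 31 mm high, flat side down; origin under its centre
- knife: Bystander: carving knife, 180 mm long along its x, wooden handle towards -x, 18 mm high; origin on the table near the bolster
- awl: Bystander: awl, 130 mm long along its x, dark handle towards -x, 25 mm high; origin on the table at the handle's front end
- juice: Bystander: juice bottle with a cap, 60 mm across, 130 mm high; origin under its centre
- coffee: Bystander: lidded drink cup with a straw, 80 mm across, 90 mm high, 140 mm with the straw; origin under its centre
Mind the look-alikes: they are no part of the job. Leave any white look-alike of the part that bears base_center alone.

How it is judged:
By the outcome, as a careful person would: the job done as asked, in the order asked, and still so for the second after the job is handed in, with the robot touching nothing.
It also fails if it takes over 70 s, if anything falls off the work surface, if the arm or the gripper's body presses on something with over 40 N, if the wrist force passes 120 N, or if a joint passes its speed limit or range.

## Working session

There is one attempt and no reset: what is moved stays moved. The work goes in short steps, Python scripts to look and compute and a shell command to move; the robot and the scene stay as the last step left them, time stands still between calls to the robot, and variables do not carry over. Pictures are saved under pics/ and viewed, at most 10 in all, crops included, and the job is handed in when it is done.

```bash
ls; mkdir -p pics
python3 - <<'E'
from workcell import bot
import cv2
for n in ("scene","top"):
    im=bot.camera(n); cv2.imwrite(f"pics/{n}0.png",im[:,:,::-1]); c=bot.calibration(n); print(n,c)
o=bot.get_obs(); print(o)
E
```

```text
pics
scene {'vfov': 52.89561084202656, 'cx': 319.39259294960175, 'cy': 193.03338287520788, 'camera_from_world': array([[ 0.32354599,  0.94608448, -0.01556128, -0.15147336],
       [ 0.60084267, -0.21812781, -0.76903078, -0.25925148],
       [-0.73096243,  0.23946694, -0.6390223 ,  1.70359737],
       [ 0.        ,  0.        ,  0.        ,  1.        ]])}
top {'vfov': 46.58408977764047, 'cx': 320.8995057077623, 'cy': 205.4703510602314, 'camera_from_world': array([[-0.0292579 , -0.99947432, -0.01396631,  0.03573805],
       [-0.98084309,  0.03139897, -0.1922523 ,  0.47002287],
       [ 0.19258976,  0.00807386, -0.98124614,  1.21570485],
       [ 0.        ,  0.        ,  0.        ,  1.        ]])}
{'time': 0.1, 'q': array([6.89859724e+01, 5.00800610e+00, 1.00409516e+01, 9.51006182e+01,
       2.79612114e-03, 9.00013738e+01]), 'qd': array([-0.01467201, -0.05040702,  0.0739383 ,  0.05671678, -0.00112201,
        0.05002535]), 'joint_efforts': array([-3.14893232e-04, -5.21559584e+01,  4.65653872e+01,  1.60242029e-02,
       -5.55188944e-05,  2.74707148e-06]), 'ee_pos': array([0.19714276, 0.51323764, 0.23067096]), 'tcp_rot': array([-1.79932327e+02, -2.79449658e-03,  1.58984595e+02]), 'wrist_force': array([ 0.30543956, -0.7180341 ,  0.17367924]), 'torque': array([-0.01219954, -0.02122601, -0.01131103]), 'grasp_force': 0.0, 'opening': 0.08546072395982147}
```

View pics/scene0.png

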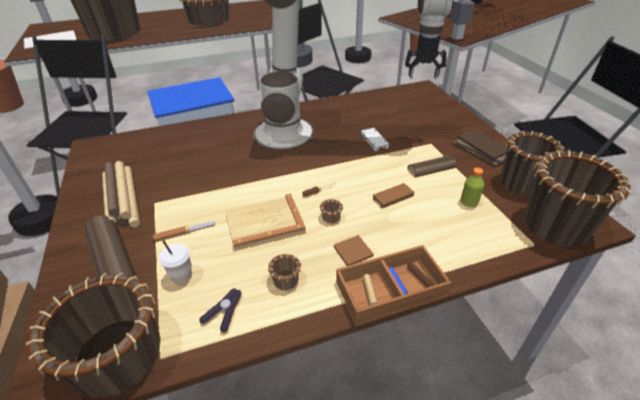

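View pics/top0.png

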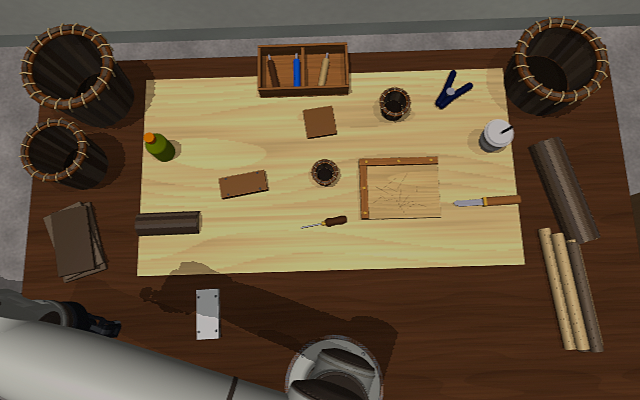

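The top view shows the brown base at about (244,184), the board with its fence corner at about (362,160), and the blank at (320,122). The white look-alike is at (207,314). I'll zoom in for corner positions.

Run:
```python
import cv2
a=cv2.imread("pics/top0.png")
cv2.imwrite("pics/topc.png",cv2.resize(a[145:231,205:450],None,fx=3.2,fy=3.2,interpolation=cv2.INTER_CUBIC))
```

```text
(no output)
```

View pics/topc.png

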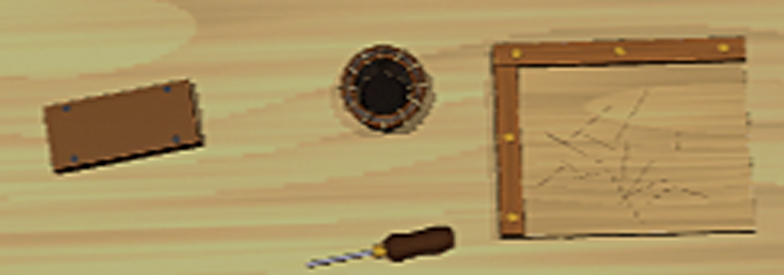

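```bash
cat > h.py <<'E'
import numpy as np
from workcell import bot
def ray(cal,uv,wrist=False):
    f=200/np.tan(np.radians(cal["vfov"]/2)); d=(np.asarray(uv,float)-[cal["cx"],cal["cy"]])
    if wrist:
        r=np.linalg.norm(d); t=r/f; v=np.r_[d/r*np.sin(t),np.cos(t)]
    else: v=np.r_[d/f,1]
    M=cal["camera_from_world"]; return -M[:3,:3].T@M[:3,3], M[:3,:3].T@v
def hit(cal,uv,z,wrist=False):
    o,d=ray(cal,uv,wrist); return o+d*(z-o[2])/d[2]
def proj(cal,P):
    f=200/np.tan(np.radians(cal["vfov"]/2)); M=cal["camera_from_world"]; p=M[:3,:3]@P+M[:3,3]
    r=np.hypot(p[0],p[1]); t=np.arctan2(r,p[2]); return p[:2]/r*t*f+[cal["cx"],cal["cy"]]
E
python3 - <<'E'
from h import *
c=bot.calibration("top"); np.set_printoptions(precision=4,suppress=True)
def g(l,z):
    for p in l: print(p,hit(c,((np.array(p)+.5)/3.2-.5+[205,145]),z))
g([(44,105),(188,80),(201,143),(56,170)],.026)
g([(492,44),(745,37),(518,66),(745,61),(522,237)],.033)
E
```

```text
(44, 105) [0.5639 0.3061 0.026 ]
(188, 80) [0.5823 0.1798 0.026 ]
(201, 143) [0.5253 0.1688 0.026 ]
(56, 170) [0.5053 0.2949 0.026 ]
(492, 44) [ 0.6041 -0.0873  0.033 ]
(745, 37) [ 0.6031 -0.308   0.033 ]
(518, 66) [ 0.5834 -0.109   0.033 ]
(745, 61) [ 0.5814 -0.3063  0.033 ]
(522, 237) [ 0.4326 -0.1052  0.033 ]
```

```bash
cat >> h.py <<'E'
from scipy.spatial.transform import Rotation as Ro
from scipy.linalg import logm,expm
def T(p,R):
    M=np.eye(4);M[:3,:3]=R;M[:3,3]=p;return M
def pose(p,yaw,lean=0):
    "tool down with tool x at yaw; lean>0: tool body leans towards +tool x (fingers point to -x), deg"
    return T(p,(Ro.from_euler('xyz',[180,0,yaw],degrees=True)*Ro.from_rotvec([0,np.radians(lean)*-1,0])).as_matrix() if 0 else (Ro.from_euler('xyz',[180,0,yaw],degrees=True)*Ro.from_euler('y',-lean,degrees=True)).as_matrix())
def cur():
    o=bot.get_obs(); return T(o["ee_pos"],Ro.from_euler('xyz',o["tcp_rot"],degrees=True).as_matrix())
def plan(A,B,n,name=""):
    X=logm(np.linalg.inv(A)@B).real; S=expm(X/n); m=A@expm(X/2)
    print(name,n,"x travel",(S[:3,3]*1000).round(2).tolist(),"twist",Ro.from_matrix(S[:3,:3]).as_rotvec().round(4).tolist(),"mid",m[:3,3].round(3))
E
sed -i 's/^    return T(p,(Ro.*if 0 else /    return T(p,/; s/as_matrix())$/as_matrix())/' h.py; sed -n '/def pose/,/def cur/p' h.py
python3 - <<'E'
from h import *
print(pose([0,0,0],90,45)[:3,2])
plan(cur(),pose([.544,.237,.2],98.6),9)
E
```

```text
def pose(p,yaw,lean=0):
    "tool down with tool x at yaw; lean>0: tool body leans towards +tool x (fingers point to -x), deg"
    return T(p,(Ro.from_euler('xyz',[180,0,yaw],degrees=True)*Ro.from_euler('y',-lean,degrees=True)).as_matrix())
def cur():
[ 0.         -0.70710678 -0.70710678]
 9 x travel [-50.91, 8.36, 3.41] twist [-0.0001, 0.0001, 0.1171] mid [0.408 0.422 0.215]
```

```bash
python3 -m crank '[{"gripper":85,"travel":[-50.9,8.4,3.4],"twist":[0,0,0.117]},{"gripper":85,"travel":[-50.9,8.4,3.4],"twist":[0,0,0.117]},{"gripper":85,"travel":[-50.9,8.4,3.4],"twist":[0,0,0.117]},{"gripper":85,"travel":[-50.9,8.4,3.4],"twist":[0,0,0.117]},{"gripper":85,"travel":[-50.9,8.4,3.4],"twist":[0,0,0.117]},{"gripper":85,"travel":[-50.9,8.4,3.4],"twist":[0,0,0.117]},{"gripper":85,"travel":[-50.9,8.4,3.4],"twist":[0,0,0.117]},{"gripper":85,"travel":[-50.9,8.4,3.4],"twist":[0,0,0.117]},{"gripper":85,"travel":[-50.9,8.4,3.4],"twist":[0,0,0.117]},{"gripper":85,"travel":[0,0,0],"twist":[0,0,0]}]' 60
python3 - <<'E'
from h import *
import cv2
c=bot.calibration("wrist"); o=bot.get_obs(); im=bot.camera("wrist")
np.savez("w0.npz",M=c["camera_from_world"]); print(o["ee_pos"],o["tcp_rot"],o["q"],c["vfov"],c["cx"],c["cy"])
u=np.array([-np.sin(np.radians(8.6)),np.cos(np.radians(8.6))]);w=np.array([u[1],-u[0]])
for a in(1,-1):
  for b in(1,-1): print(a,b,proj(c,np.r_[np.array([.5442,.2374])+a*.065*u+b*.029*w,.026]))
cv2.imwrite("pics/w0.png",im[:,:,::-1])
E
```

```text
time: 1.35
ee_pos: [0.5455, 0.2345, 0.1998]
tcp_rot: [-179.9, 0.0, 98.3]
wrist_force: [-0.6, 0.8, -0.5]
opening: 0.0849
grasp_force: 0.0
[0.54545221 0.23454326 0.19984973] [-1.79927129e+02  4.72786724e-02  9.83353527e+01] [ 2.32805048e+01  1.06106516e+01  1.28376357e+01  9.23095828e+01
 -2.68863831e-02  1.04945202e+02] 65.70646984690485 316.13902733527715 200.6966008328681
1 1 [344.44744717 113.51361666]
1 -1 [286.8989077  113.83709991]
-1 1 [342.38092227 232.87229514]
-1 -1 [290.32194004 233.11751806]
```

View pics/w0.png

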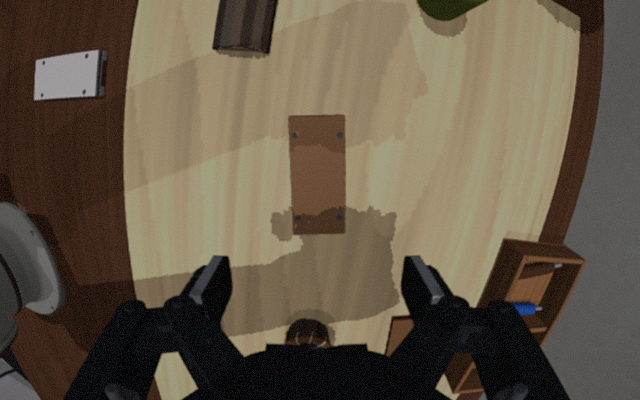

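The wrist view shows the base at (290–345, 115–234), within about 3 px of the prediction. I'll segment it for sub-pixel accuracy.

```bash
cat >> h.py <<'E'
import cv2
from scipy.optimize import least_squares
def boxfit(cal,pts,x0,z,hl=.065,hw=.029):
    "pts: 4 px corners ordered (+u+w,+u-w,-u-w,-u+w); returns x,y,angle of u from +y"
    def P(x):
        a=x[2];u=np.array([-np.sin(a),np.cos(a)]);w=np.array([u[1],-u[0]])
        return np.array([proj(cal,np.r_[x[:2]+s*hl*u+t*hw*w,z]) for s,t in((1,1),(1,-1),(-1,-1),(-1,1))])
    r=least_squares(lambda x:(P(x)-pts).ravel(),x0); return r.x,(P(r.x)-pts).round(1)
E
python3 - <<'E'
from h import *
im=cv2.imread("pics/w0.png"); c=bot.calibration("wrist")
hsv=cv2.cvtColor(im,cv2.COLOR_BGR2HSV); 
print(hsv[175,318],hsv[175,270],hsv[225,318],hsv[225,370],hsv[112,318],hsv[236,318])
b=cv2.GaussianBlur(im,(3,3),0)
for r in(130,175,200,225): print(r,im[r,284:300,2],im[r,338:352,2])
for q in(300,318,335): print(q,im[108:120,q,2],im[228:242,q,2])
E
```

```text
[ 13 125 110] [ 22  65 164] [ 14 129  71] [ 19  86 116] [ 18  77 146] [ 18  82 127]
130 [149 149 149 145 124 103  98  95  96  98  97  94  98  95 102  93] [ 92  93  90  96  92  95 111 129 148 150 148 146 145 148]
175 [159 162 163 165 163 150 123 106 107 110 106 110 111 112 107 110] [107 108 110 107 103 107 101 122 155 166 162 162 157 159]
200 [163 163 160 162 164 160 156 126 113 107 108 109 106 108 111 105] [106 107 106 106 104 109 107 120 156 163 164 161 161 163]
225 [115 117 118 122 125 122 127 124 101  81  86 107 101  84  72  70] [ 69  67  70  73  68  66  75  97 116 115 117 113 110 114]
300 [157 158 159 153 158 157 148 111  91  97  98  94] [ 72  71  72  72  73  70  87 107 124 120 127 158 161 166]
318 [144 145 148 145 146 146 138  95  85  94  96  98] [ 72  69  71  68  71  79 101 116 127 124 124 125 121 124]
335 [150 151 152 150 154 147 117  96  85  93  97  98] [ 68  74  67  75  67  81 108 119 120 125 121 120 121 127]
```

Run:
```python
from h import *
c=bot.calibration("wrist")
x,r=boxfit(c,np.array([(344.2,113.9),(287.7,115.1),(292.1,235),(345.3,233.5)]),[.544,.237,.15],.026)
print(x,np.degrees(x[2]),r.tolist())
```

```text
[0.54520982 0.23816327 0.17131378] 9.815556765095517 [[0.5, 0.2], [-0.5, 0.4], [0.6, -0.6], [-0.6, -0.2]]
```

```bash
cat >> h.py <<'E'
def base(p,a=0,phi=0): return T(p,(Ro.from_euler('z',a,degrees=True)*Ro.from_euler('x',phi,degrees=True)).as_matrix())
inv=np.linalg.inv
G1=pose([0,.017,-.001],90,45)   # tool in base frame, grip 1
E
python3 - <<'E'
from h import *
g=base([.545,.238,.016],9.5)@G1
pre=g@T([0,0,-.07],np.eye(3))
print(g[:3,3],pre[:3,3])
plan(cur(),pre,8,"pre"); plan(pre,g,4,"in")
E
```

```text
[0.54219419 0.25476686 0.015     ] [0.53402475 0.3035855  0.06449747]
pre 8 x travel [14.1, -0.06, 13.43] twist [-0.001, -0.0982, -0.002] mid [0.537 0.283 0.139]
in 4 x travel [-0.0, -0.0, 17.5] twist [0.0, 0.0, -0.0] mid [0.538 0.279 0.04 ]
```

```bash
python3 -m crank '[{"gripper":85,"travel":[14.1,0,13.4],"twist":[-0.001,-0.098,-0.002]},{"gripper":85,"travel":[14.1,0,13.4],"twist":[-0.001,-0.098,-0.002]},{"gripper":85,"travel":[14.1,0,13.4],"twist":[-0.001,-0.098,-0.002]},{"gripper":85,"travel":[14.1,0,13.4],"twist":[-0.001,-0.098,-0.002]},{"gripper":85,"travel":[14.1,0,13.4],"twist":[-0.001,-0.098,-0.002]},{"gripper":85,"travel":[14.1,0,13.4],"twist":[-0.001,-0.098,-0.002]},{"gripper":85,"travel":[14.1,0,13.4],"twist":[-0.001,-0.098,-0.002]},{"gripper":85,"travel":[14.1,0,13.4],"twist":[-0.001,-0.098,-0.002]},{"gripper":85,"travel":[0,0,0],"twist":[0,0,0]}]'
python3 - <<'E'
from h import *
g=base([.545,.238,.016],9.5)@G1
print(bot.get_obs()["q"])
plan(cur(),g,5,"in")
cv2.imwrite("pics/w1.png",bot.camera("wrist")[:,:,::-1])
E
```

```text
time: 2.52
ee_pos: [0.5321, 0.3066, 0.0612]
tcp_rot: [-179.6, 45.1, 100.1]
wrist_force: [-0.3, 0.5, 1.1]
opening: 0.0849
grasp_force: 0.0
[ 45.40898146  40.29172654  25.92932563 106.08253584 -35.04668578
 135.25679004]
in 5 x travel [-0.92, 0.28, 13.99] twist [0.0002, 0.0004, 0.0016] mid [0.537 0.281 0.038]
```

View pics/w1.png

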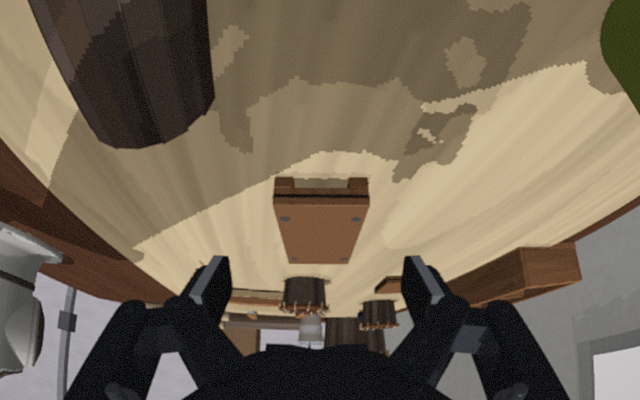

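The base at (275–368, 178–262) is centred between the fingers at x≈318. I'll check how far the wrist camera clears the surface at the grasp.

Run:
```python
from h import *
M=bot.calibration("wrist")["camera_from_world"]; p=-M[:3,:3].T@M[:3,3]; A=cur()
print(p, (inv(A)@np.r_[p,1])[:3])
c=bot.calibration("top")
for uv in((135,214),(200,212),(201,233),(136,234)): print(hit(c,uv,.015))
```

```text
[0.50602732 0.45950224 0.10810169] [ 0.07869015 -0.00060561 -0.14130213]
[0.46931312 0.54057265 0.015     ]
[0.4692027  0.35880181 0.015     ]
[0.41011764 0.35479737 0.015     ]
[0.41294874 0.5350918  0.015     ]
```

```bash
sed -i 's/^G1=.*/G1=pose([0,.017,-.002],90,35)/' h.py
python3 - <<'E'
from h import *
g=base([.545,.238,.016],9.5)@G1
pre=g@T([0,0,-.03],np.eye(3))
plan(cur(),pre,4,"pre");plan(pre,g,3,"in")
E
```

```text
pre 4 x travel [-2.5, 0.12, 10.52] twist [0.0004, 0.0433, 0.0013] mid [0.536 0.289 0.052]
in 3 x travel [0.0, -0.0, 10.0] twist [0.0, 0.0, -0.0] mid [0.541 0.263 0.026]
```

```bash
python3 -m crank '[{"gripper":85,"travel":[-2.5,0.1,10.5],"twist":[0,0.043,0.001]},{"gripper":85,"travel":[-2.5,0.1,10.5],"twist":[0,0.043,0.001]},{"gripper":85,"travel":[-2.5,0.1,10.5],"twist":[0,0.043,0.001]},{"gripper":85,"travel":[-2.5,0.1,10.5],"twist":[0,0.043,0.001]},{"gripper":85,"travel":[0,0,10],"twist":[0,0,0]},{"gripper":85,"travel":[0,0,10],"twist":[0,0,0]},{"gripper":85,"travel":[0,0,8],"twist":[0,0,0]},{"gripper":85,"travel":[0,0,0],"twist":[0,0,0]}]'
```

```text
time: 3.58
ee_pos: [0.5427, 0.2545, 0.0165]
tcp_rot: [179.8, 35.1, 99.4]
wrist_force: [-0.7, -0.3, 0.9]
opening: 0.0848
grasp_force: 0.0
```

```bash
python3 -m crank '[{"gripper":85,"travel":[0,0,2],"twist":[0,0,0]},{"gripper":70,"travel":[0,0,0],"twist":[0,0,0]},{"gripper":50,"travel":[0,0,0],"twist":[0,0,0]},{"gripper":50,"travel":[0,0,0],"twist":[0,0,0]},{"gripper":50,"travel":[0,0,0],"twist":[0,0,0]},{"gripper":50,"travel":[0,0,0],"twist":[0,0,0]}]' 60
```

```text
time: 4.32
ee_pos: [0.5435, 0.2542, 0.0163]
tcp_rot: [179.7, 35.0, 99.3]
wrist_force: [-0.6, 3.9, 5.4]
opening: 0.0559
grasp_force: 64.2
```

Run:
```python
from h import *
cv2.imwrite("pics/w2.png",bot.camera("wrist")[:,:,::-1])
```

```text
(no output)
```

View pics/w2.png

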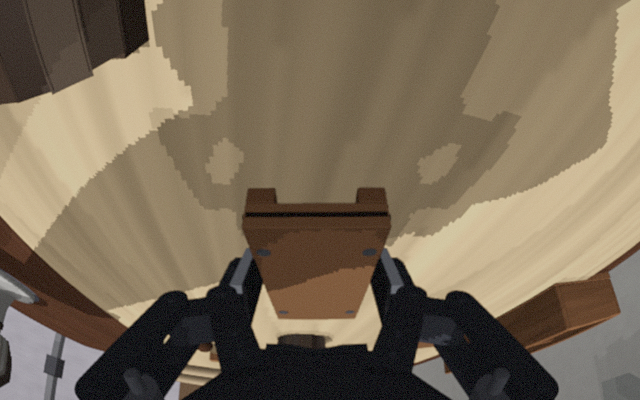

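Held: opening 56 mm at 64 N. Next I'll plan the lift, the turn and the standing pose.

Run:
```python
from h import *
A=cur(); G=inv(base([.545,.238,.016],9.4))@A; np.save("G1.npy",G)
C=[("lift",base([.545,.238,.130],9.4),4),("turn",base([.545,.20,.2],4,90),11),("over",base([.505,-.2,.2],-.7,90),9)]
for n,b,k in C:
    B=b@G; plan(A,B,k,n); A=B
    print(B[:3,3])
```

```text
lift 4 x travel [-16.36, 0.14, -23.34] twist [-0.0, -0.0, -0.0] mid [0.543 0.254 0.073]
[0.54349003 0.25416746 0.13029538]
turn 11 x travel [-4.56, -0.1, -9.19] twist [-0.0014, 0.1426, 0.0101] mid [0.543 0.245 0.185]
[0.54616868 0.19978562 0.21619698]
over 9 x travel [-25.43, -5.72, -36.3] twist [-0.0075, -0.0, 0.0052] mid [ 0.53  -0.001  0.216]
[ 0.50614718 -0.20030941  0.21619698]
```

```bash
python3 -m crank '[{"gripper":50,"travel":[-5,0,-7],"twist":[0,0,0]},{"gripper":50,"travel":[-16.4,0.1,-23.3],"twist":[0,0,0]},{"gripper":50,"travel":[-16.4,0.1,-23.3],"twist":[0,0,0]},{"gripper":50,"travel":[-16.4,0.1,-23.3],"twist":[0,0,0]},{"gripper":50,"travel":[-11.3,0.1,-16.3],"twist":[0,0,0]},{"gripper":50,"travel":[0,0,0],"twist":[0,0,0]}]'
python3 - <<'E'
from h import *
A=cur();G=np.load("G1.npy")
plan(A,base([.545,.20,.2],4,90)@G,11,"turn")
E
```

```text
time: 5.12
ee_pos: [0.5437, 0.2539, 0.1309]
tcp_rot: [179.6, 35.0, 99.2]
wrist_force: [0.6, 0.1, -1.2]
opening: 0.0562
grasp_force: 63.8
turn 11 x travel [-4.53, -0.12, -9.13] twist [-0.0013, 0.1426, 0.01] mid [0.543 0.244 0.185]
```

```bash
python3 -m crank '[{"gripper":50,"travel":[-4.5,-0.1,-9.1],"twist":[-0.001,0.1426,0.01]},{"gripper":50,"travel":[-4.5,-0.1,-9.1],"twist":[-0.001,0.1426,0.01]},{"gripper":50,"travel":[-4.5,-0.1,-9.1],"twist":[-0.001,0.1426,0.01]},{"gripper":50,"travel":[-4.5,-0.1,-9.1],"twist":[-0.001,0.1426,0.01]},{"gripper":50,"travel":[-4.5,-0.1,-9.1],"twist":[-0.001,0.1426,0.01]},{"gripper":50,"travel":[-4.5,-0.1,-9.1],"twist":[-0.001,0.1426,0.01]},{"gripper":50,"travel":[-4.5,-0.1,-9.1],"twist":[-0.001,0.1426,0.01]},{"gripper":50,"travel":[-4.5,-0.1,-9.1],"twist":[-0.001,0.1426,0.01]},{"gripper":50,"travel":[-4.5,-0.1,-9.1],"twist":[-0.001,0.1426,0.01]},{"gripper":50,"travel":[-4.5,-0.1,-9.1],"twist":[-0.001,0.1426,0.01]},{"gripper":50,"travel":[-4.5,-0.1,-9.1],"twist":[-0.001,0.1426,0.01]},{"gripper":50,"travel":[0,0,0],"twist":[0,0,0]}]'
python3 - <<'E'
from h import *
A=cur();G=np.load("G1.npy"); b=A@inv(G); print(b.round(3),bot.get_obs()["q"])
plan(A,base([.505,-.2,.2],-.7,90)@G,10,"over")
E
```

```text
time: 6.62
ee_pos: [0.5459, 0.1983, 0.2112]
tcp_rot: [-179.0, -54.9, 92.8]
wrist_force: [-0.1, -0.2, -1.0]
opening: 0.0561
grasp_force: 63.9
[[ 0.998  0.011  0.068  0.544]
 [ 0.068  0.002 -0.998  0.199]
 [-0.012  1.     0.001  0.195]
 [ 0.     0.     0.     1.   ]] [-3.49444536  9.96151288 -0.29883309 90.27657176 54.2223905  77.78025049]
over 10 x travel [-22.45, -5.05, -32.81] twist [-0.0072, 0.0001, 0.0037] mid [ 0.53  -0.001  0.214]
```

```bash
python3 -m crank '[{"gripper":50,"travel":[-22.4,-5,-32.8],"twist":[-0.0072,0,0.0037]},{"gripper":50,"travel":[-22.4,-5,-32.8],"twist":[-0.0072,0,0.0037]},{"gripper":50,"travel":[-22.4,-5,-32.8],"twist":[-0.0072,0,0.0037]},{"gripper":50,"travel":[-22.4,-5,-32.8],"twist":[-0.0072,0,0.0037]},{"gripper":50,"travel":[-22.4,-5,-32.8],"twist":[-0.0072,0,0.0037]},{"gripper":50,"travel":[-22.4,-5,-32.8],"twist":[-0.0072,0,0.0037]},{"gripper":50,"travel":[-22.4,-5,-32.8],"twist":[-0.0072,0,0.0037]},{"gripper":50,"travel":[-22.4,-5,-32.8],"twist":[-0.0072,0,0.0037]},{"gripper":50,"travel":[-22.4,-5,-32.8],"twist":[-0.0072,0,0.0037]},{"gripper":50,"travel":[-22.4,-5,-32.8],"twist":[-0.0072,0,0.0037]},{"gripper":50,"travel":[0,0,0],"twist":[0,0,0]},{"gripper":50,"travel":[0,0,0],"twist":[0,0,0]}]'
python3 - <<'E'
from h import *
A=cur();G=np.load("G1.npy"); b=A@inv(G); print(b.round(3),bot.get_obs()["q"])
plan(A,base([.505,-.2,.092],-.7,90)@G,6,"down")
cv2.imwrite("pics/s1.png",bot.camera("scene")[80:300,180:440][:,:,::-1].repeat(2,0).repeat(2,1)); cv2.imwrite("pics/t1.png",bot.camera("top")[:,:,::-1])
E
```

```text
time: 8.12
ee_pos: [0.5082, -0.1977, 0.2199]
tcp_rot: [179.3, -54.8, 89.8]
wrist_force: [0.5, -0.1, -0.3]
opening: 0.0559
grasp_force: 64.4
[[ 1.    -0.005 -0.008  0.507]
 [-0.008  0.003 -1.    -0.197]
 [ 0.005  1.     0.003  0.204]
 [ 0.     0.     0.     1.   ]] [-40.50626629  34.80551213  29.30699931 126.56452751  39.11341712
  34.46720459]
down 6 x travel [-15.48, -0.43, 10.34] twist [-0.0001, 0.0004, 0.0011] mid [ 0.507 -0.199  0.164]
```

View pics/s1.png

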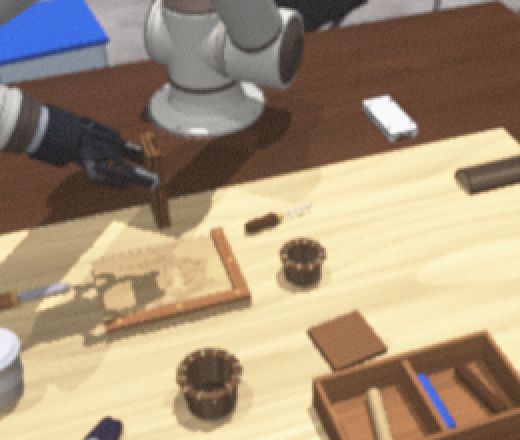

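The base is upright over the board with the runners facing +y. I'll lower it at a slightly larger y, because joint 4 is near its limit.

Run:
```python
from h import *
A=cur();G=np.load("G1.npy")
plan(A,base([.505,-.165,.094],-.7,90)@G,7,"down")
```

```text
down 7 x travel [-10.26, -0.44, 12.76] twist [-0.0001, 0.0003, 0.0011] mid [ 0.507 -0.181  0.165]
```

```bash
python3 -m crank '[{"gripper":50,"travel":[-10.3,-0.4,12.8],"twist":[0,0,0.001]},{"gripper":50,"travel":[-10.3,-0.4,12.8],"twist":[0,0,0.001]},{"gripper":50,"travel":[-10.3,-0.4,12.8],"twist":[0,0,0.001]},{"gripper":50,"travel":[-10.3,-0.4,12.8],"twist":[0,0,0.001]},{"gripper":50,"travel":[-10.3,-0.4,12.8],"twist":[0,0,0.001]},{"gripper":50,"travel":[-10.3,-0.4,12.8],"twist":[0,0,0.001]},{"gripper":50,"travel":[-10.3,-0.4,12.8],"twist":[0,0,0.001]},{"gripper":50,"travel":[0,0,0],"twist":[0,0,0]},{"gripper":50,"travel":[0,0,0],"twist":[0,0,0]}]'
python3 - <<'E'
from h import *
A=cur();G=np.load("G1.npy"); b=A@inv(G); print(b.round(4),bot.get_obs()["q"])
print("correct ang:"); plan(A,base([b[0,3],b[1,3],b[2,3]],-.7,90)@G,1,"fix")
plan(T([0,0,0],A[:3,:3]),T([0,0,-.001],A[:3,:3]),1,"1mm down")
E
```

```text
time: 9.35
ee_pos: [0.5064, -0.1665, 0.11]
tcp_rot: [179.8, -54.9, 89.1]
wrist_force: [0.3, 0.7, -0.9]
opening: 0.0561
grasp_force: 64.3
[[ 9.999e-01 -6.000e-04 -1.350e-02  5.053e-01]
 [-1.350e-02  1.400e-03 -9.999e-01 -1.663e-01]
 [ 6.000e-04  1.000e+00  1.400e-03  9.380e-02]
 [ 0.000e+00  0.000e+00  0.000e+00  1.000e+00]] [-38.53594855  33.45840714  15.30228025 112.67222722  40.53398563
  36.79424648]
correct ang:
fix 1 x travel [-0.01, 0.01, -0.02] twist [0.0014, 0.0014, -0.0002] mid [ 0.506 -0.167  0.11 ]
1mm down 1 x travel [-0.82, -0.0, 0.58] twist [0.0, 0.0, -0.0] mid [-0.    -0.    -0.001]
```

```bash
python3 -m crank '[{"gripper":50,"travel":[-2.5,0,1.7],"twist":[0,0,0]},{"gripper":50,"travel":[-2.5,0,1.7],"twist":[0,0,0]},{"gripper":50,"travel":[0,0,0],"twist":[0,0,0]}]'
python3 -m crank '[{"gripper":50,"travel":[-1,0,0.7],"twist":[0,0,0]},{"gripper":50,"travel":[0,0,0],"twist":[0,0,0]}]'
```

```text
time: 9.72
ee_pos: [0.5064, -0.1666, 0.1037]
tcp_rot: [179.8, -54.9, 89.1]
wrist_force: [0.9, 0.1, 0.3]
opening: 0.0562
grasp_force: 64.4
time: 9.98
ee_pos: [0.5065, -0.1665, 0.1036]
tcp_rot: [179.8, -54.9, 89.1]
wrist_force: [0.5, -0.6, 7.5]
opening: 0.0562
grasp_force: 64.9
```

```bash
python3 -m crank '[{"gripper":50,"travel":[-0.6,0,0.4],"twist":[0,0,0]},{"gripper":50,"travel":[0,0,0],"twist":[0,0,0]}]'
```

```text
time: 10.22
ee_pos: [0.5065, -0.1665, 0.1036]
tcp_rot: [179.7, -54.9, 89.1]
wrist_force: [-1.1, -1.3, 12.0]
opening: 0.0561
grasp_force: 65.1
```

```bash
python3 -m crank '[{"gripper":50,"travel":[0.9,0,-0.6],"twist":[0,0,0]},{"gripper":62,"travel":[0,0,0],"twist":[0,0,0]},{"gripper":70,"travel":[0,0,0],"twist":[0,0,0]},{"gripper":85,"travel":[0,0,0],"twist":[0,0,0]},{"gripper":85,"travel":[0,0,0],"twist":[0,0,0]},{"gripper":85,"travel":[0,0,0],"twist":[0,0,0]}]'
python3 - <<'E'
from h import *
np.save("G1rel.npy",cur())
E
python3 -m crank '[{"gripper":85,"travel":[0,0,-10],"twist":[0,0,0]},{"gripper":85,"travel":[0,0,-20],"twist":[0,0,0]},{"gripper":85,"travel":[0,0,-30],"twist":[0,0,0]},{"gripper":85,"travel":[0,0,-30],"twist":[0,0,0]},{"gripper":85,"travel":[0,0,0],"twist":[0,0,0]}]'
python3 - <<'E'
from h import *
cv2.imwrite("pics/s2.png",bot.camera("scene")[80:300,180:440][:,:,::-1].repeat(2,0).repeat(2,1)); cv2.imwrite("pics/t2.png",bot.camera("top")[:,:,::-1])
cv2.imwrite("pics/w3.png",bot.camera("wrist")[:,:,::-1]); print(bot.get_obs()["q"])
a=cv2.imread("pics/s2.png");b=cv2.resize(cv2.imread("pics/w3.png"),None,fx=.75,fy=.75);t=cv2.resize(cv2.imread("pics/t2.png")[110:250,260:460],(400,280))
W=np.zeros((590,800,3),np.uint8);W[:300,:480]=b;W[310:590,:400]=t;W[:440,480:]=a[:,100:420];cv2.imwrite("pics/m2.png",W)
E
```

```text
time: 10.98
ee_pos: [0.5063, -0.1665, 0.1027]
tcp_rot: [179.8, -54.9, 89.1]
wrist_force: [-0.4, 0.4, 0.3]
opening: 0.0852
grasp_force: 0.0
time: 11.6
ee_pos: [0.505, -0.2421, 0.1553]
tcp_rot: [179.7, -54.8, 89.1]
wrist_force: [-0.5, 0.1, -0.8]
opening: 0.0852
grasp_force: 0.0
[-43.39387672  40.29134644  29.84969885 123.34464858  37.25424415
  32.17450376]
```

View pics/m2.png

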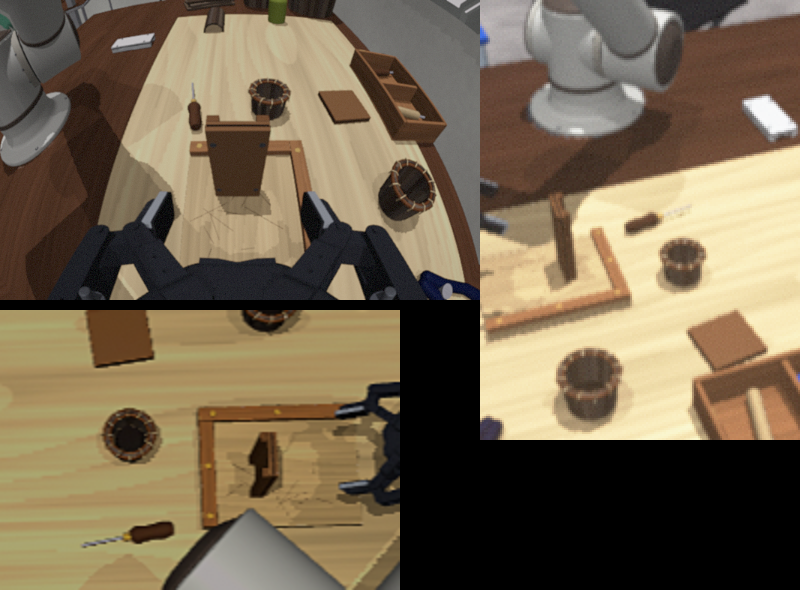

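The base stands upright on the board (wrist view (207–270, 120–195)) and nothing else has moved. Next, over to the runner side.

```bash
cat >> h.py <<'E'
S=base([.5055,-.1663,.086],-.8,90)
G2=inv(base([0,0,0],0,90))@T([0,0,0],pose([0,0,0],90,50)[:3,:3]); G2[:3,3]=[0,.020,.0005]
E
python3 - <<'E'
from h import *
A=cur(); m=pose([.5055,-.15,.31],89.2,0); g=S@G2; pre=g@T([0,0,-.075],np.eye(3))
print(g[:3,3],pre[:3,3])
plan(A,m,7,"up");plan(m,pre,7,"pre");plan(pre,g,5,"in")
E
```

```text
[ 0.50549302 -0.16679995  0.106     ] [ 0.50629519 -0.10935222  0.15420907]
up 7 x travel [23.44, -0.08, -12.82] twist [0.0005, -0.1369, -0.0005] mid [ 0.505 -0.214  0.243]
pre 7 x travel [13.97, 0.03, 19.19] twist [-0.0, -0.1247, 0.0] mid [ 0.506 -0.112  0.237]
in 5 x travel [-0.0, -0.0, 15.0] twist [0.0, 0.0, -0.0] mid [ 0.506 -0.138  0.13 ]
```

```bash
python3 -m crank '[{"gripper":85,"travel":[23.4,0,-12.8],"twist":[0,-0.137,0]},{"gripper":85,"travel":[23.4,0,-12.8],"twist":[0,-0.137,0]},{"gripper":85,"travel":[23.4,0,-12.8],"twist":[0,-0.137,0]},{"gripper":85,"travel":[23.4,0,-12.8],"twist":[0,-0.137,0]},{"gripper":85,"travel":[23.4,0,-12.8],"twist":[0,-0.137,0]},{"gripper":85,"travel":[23.4,0,-12.8],"twist":[0,-0.137,0]},{"gripper":85,"travel":[23.4,0,-12.8],"twist":[0,-0.137,0]},{"gripper":85,"travel":[0,0,0],"twist":[0,0,0]}]'
python3 - <<'E'
from h import *
A=cur(); g=S@G2; pre=g@T([0,0,-.075],np.eye(3))
plan(A,pre,8,"pre")
E
```

```text
time: 12.75
ee_pos: [0.5062, -0.147, 0.3122]
tcp_rot: [179.7, 0.1, 89.3]
wrist_force: [-0.2, 0.4, 0.6]
opening: 0.0848
grasp_force: 0.0
pre 8 x travel [12.12, -0.11, 17.09] twist [0.0007, -0.1088, -0.0002] mid [ 0.507 -0.111  0.237]
```

```bash
python3 -m crank '[{"gripper":85,"travel":[12.1,-0.1,17.1],"twist":[0.001,-0.109,0]},{"gripper":85,"travel":[12.1,-0.1,17.1],"twist":[0.001,-0.109,0]},{"gripper":85,"travel":[12.1,-0.1,17.1],"twist":[0.001,-0.109,0]},{"gripper":85,"travel":[12.1,-0.1,17.1],"twist":[0.001,-0.109,0]},{"gripper":85,"travel":[12.1,-0.1,17.1],"twist":[0.001,-0.109,0]},{"gripper":85,"travel":[12.1,-0.1,17.1],"twist":[0.001,-0.109,0]},{"gripper":85,"travel":[12.1,-0.1,17.1],"twist":[0.001,-0.109,0]},{"gripper":85,"travel":[12.1,-0.1,17.1],"twist":[0.001,-0.109,0]},{"gripper":85,"travel":[0,0,0],"twist":[0,0,0]},{"gripper":85,"travel":[0,0,0],"twist":[0,0,0]}]'
python3 - <<'E'
from h import *
A=cur(); g=S@G2
plan(A,g,6,"in"); print(bot.get_obs()["q"])
c=bot.calibration("wrist")
for x in(-.029,.029):
  for z in (.01,-.01): print(x,z,proj(c,(S@np.r_[x,.065,z,1])[:3]))
cv2.imwrite("pics/w4.png",bot.camera("wrist")[:,:,::-1])
E
```

```text
time: 14.0
ee_pos: [0.5058, -0.113, 0.1526]
tcp_rot: [-179.5, 49.9, 89.1]
wrist_force: [-0.4, -0.5, 1.2]
opening: 0.0852
grasp_force: 0.0
in 6 x travel [0.17, 0.14, 11.86] twist [-0.0016, -0.0004, -0.0001] mid [ 0.506 -0.14   0.129]
[ 11.5764123    6.79776597  -8.43337443  89.82774453 -48.1243401
 109.44422865]
-0.029 0.01 [278.11731168 275.55922337]
-0.029 -0.01 [274.27204053 271.12060209]
0.029 0.01 [358.50792271 275.76103681]
0.029 -0.01 [362.23230218 271.33824378]
```

View pics/w4.png

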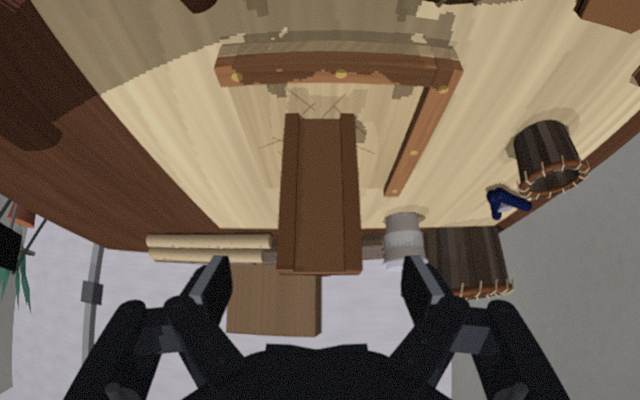

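The runner side faces the camera, with its top end at (277–362, 272), matching the prediction. Going in.

```bash
python3 -m crank '[{"gripper":85,"travel":[0.2,0.1,11.9],"twist":[-0.0016,0,0]},{"gripper":85,"travel":[0.2,0.1,11.9],"twist":[-0.0016,0,0]},{"gripper":85,"travel":[0.2,0.1,11.9],"twist":[-0.0016,0,0]},{"gripper":85,"travel":[0.2,0.1,11.9],"twist":[-0.0016,0,0]},{"gripper":85,"travel":[0.2,0.1,11.9],"twist":[-0.0016,0,0]},{"gripper":85,"travel":[0.2,0.1,11.9],"twist":[-0.0016,0,0]},{"gripper":85,"travel":[0,0,0],"twist":[0,0,0]}]'
python3 -m crank '[{"gripper":72,"travel":[0,0,0],"twist":[0,0,0]},{"gripper":64,"travel":[0,0,0],"twist":[0,0,0]},{"gripper":58,"travel":[0,0,0],"twist":[0,0,0]},{"gripper":50,"travel":[0,0,0],"twist":[0,0,0]},{"gripper":50,"travel":[0,0,0],"twist":[0,0,0]},{"gripper":50,"travel":[0,0,0],"twist":[0,0,0]}]' 60
```

```text
time: 14.92
ee_pos: [0.5047, -0.1674, 0.1048]
tcp_rot: [180.0, 50.0, 89.1]
wrist_force: [-0.9, -0.3, -0.6]
opening: 0.0848
grasp_force: 0.0
time: 15.68
ee_pos: [0.5057, -0.1667, 0.1061]
tcp_rot: [179.8, 50.0, 89.1]
wrist_force: [0.5, 1.1, 5.4]
opening: 0.0563
grasp_force: 63.0
```

Run:
```python
from h import *
A=cur(); G=inv(S)@A; np.save("G2.npy",G); print(G.round(4))
up=base([.5055,-.166,.166],-.8,90)@G
plan(A,up,4,"lift"); plan(up,base([.512,-.182,.16],-.7,180)@G,11,"turn")
```

```text
[[ 1.500e-03  1.000e+00  1.500e-03  2.000e-04]
 [-7.664e-01  2.100e-03 -6.423e-01  2.010e-02]
 [-6.423e-01 -2.000e-04  7.664e-01  4.000e-04]
 [ 0.000e+00  0.000e+00  0.000e+00  1.000e+00]]
lift 4 x travel [-15.28, 0.04, -12.9] twist [0.0, 0.0, -0.0] mid [ 0.506 -0.167  0.146]
turn 11 x travel [-3.12, 0.61, 3.2] twist [0.0002, 0.1428, 0.0] mid [ 0.509 -0.19   0.18 ]
```

```bash
python3 -m crank '[{"gripper":50,"travel":[-4,0,-3.4],"twist":[0,0,0]},{"gripper":50,"travel":[-15.3,0,-12.9],"twist":[0,0,0]},{"gripper":50,"travel":[-15.3,0,-12.9],"twist":[0,0,0]},{"gripper":50,"travel":[-15.3,0,-12.9],"twist":[0,0,0]},{"gripper":50,"travel":[-11.2,0,-9.5],"twist":[0,0,0]},{"gripper":50,"travel":[0,0,0],"twist":[0,0,0]}]'
python3 -m crank '[{"gripper":50,"travel":[-3.1,0.6,3.2],"twist":[0,0.1428,0]},{"gripper":50,"travel":[-3.1,0.6,3.2],"twist":[0,0.1428,0]},{"gripper":50,"travel":[-3.1,0.6,3.2],"twist":[0,0.1428,0]},{"gripper":50,"travel":[-3.1,0.6,3.2],"twist":[0,0.1428,0]},{"gripper":50,"travel":[-3.1,0.6,3.2],"twist":[0,0.1428,0]},{"gripper":50,"travel":[-3.1,0.6,3.2],"twist":[0,0.1428,0]},{"gripper":50,"travel":[-3.1,0.6,3.2],"twist":[0,0.1428,0]},{"gripper":50,"travel":[-3.1,0.6,3.2],"twist":[0,0.1428,0]},{"gripper":50,"travel":[-3.1,0.6,3.2],"twist":[0,0.1428,0]},{"gripper":50,"travel":[-3.1,0.6,3.2],"twist":[0,0.1428,0]},{"gripper":50,"travel":[-3.1,0.6,3.2],"twist":[0,0.1428,0]},{"gripper":50,"travel":[0,0,0],"twist":[0,0,0]}]'
python3 - <<'E'
from h import *
A=cur(); G=np.load("G2.npy"); print((A@inv(G)).round(4),bot.get_obs()["q"])
plan(A,base([.512,-.182,.040],-.7,180)@G,7,"down")
E
```

```text
time: 16.42
ee_pos: [0.5056, -0.1664, 0.1861]
tcp_rot: [179.8, 50.0, 89.0]
wrist_force: [0.2, -0.3, -0.9]
opening: 0.0562
grasp_force: 63.6
time: 17.92
ee_pos: [0.5105, -0.203, 0.1545]
tcp_rot: [-179.6, -40.2, 88.8]
wrist_force: [0.9, 0.1, -1.8]
opening: 0.0559
grasp_force: 63.7
[[ 0.9999 -0.0143 -0.0055  0.5106]
 [-0.0143 -0.9999  0.0047 -0.1829]
 [-0.0056 -0.0047 -1.      0.155 ]
 [ 0.      0.      0.      1.    ]] [-37.26562753  26.20376877  18.25054261 108.86497264  31.18994287
  46.16931772]
down 7 x travel [-10.47, 0.25, 12.64] twist [-0.0004, -0.0007, -0.0007] mid [ 0.511 -0.202  0.097]
```

```bash
python3 -m crank '[{"gripper":50,"travel":[-10.5,0.2,12.6],"twist":[0,-0.0007,-0.0007]},{"gripper":50,"travel":[-10.5,0.2,12.6],"twist":[0,-0.0007,-0.0007]},{"gripper":50,"travel":[-10.5,0.2,12.6],"twist":[0,-0.0007,-0.0007]},{"gripper":50,"travel":[-10.5,0.2,12.6],"twist":[0,-0.0007,-0.0007]},{"gripper":50,"travel":[-10.5,0.2,12.6],"twist":[0,-0.0007,-0.0007]},{"gripper":50,"travel":[-10.5,0.2,12.6],"twist":[0,-0.0007,-0.0007]},{"gripper":50,"travel":[-8,0.2,9.6],"twist":[0,-0.0007,-0.0007]},{"gripper":50,"travel":[0,0,0],"twist":[0,0,0]},{"gripper":50,"travel":[0,0,0],"twist":[0,0,0]}]'
python3 - <<'E'
from h import *
A=cur(); G=np.load("G2.npy"); print((A@inv(G)).round(4))
plan(A,base([.512,-.182,.033],-.7,180)@G,4,"down")
plan(T([0,0,0],A[:3,:3]),T([0,0,-.001],A[:3,:3]),1,"1mm down")
cv2.imwrite("pics/w5.png",bot.camera("wrist")[:,:,::-1])
E
```

```text
time: 19.05
ee_pos: [0.5132, -0.2019, 0.0485]
tcp_rot: [179.7, -39.7, 89.6]
wrist_force: [-0.2, 0.2, -0.3]
opening: 0.0558
grasp_force: 63.7
[[ 1.     -0.0084  0.0045  0.5132]
 [-0.0084 -1.     -0.0047 -0.1818]
 [ 0.0045  0.0046 -1.      0.0488]
 [ 0.      0.      0.      1.    ]]
down 4 x travel [-2.57, -0.33, 3.02] twist [0.0003, 0.0012, 0.0015] mid [ 0.513 -0.202  0.041]
1mm down 1 x travel [-0.64, -0.0, 0.77] twist [-0.0, 0.0, 0.0] mid [-0.  0. -0.]
```

View pics/w5.png

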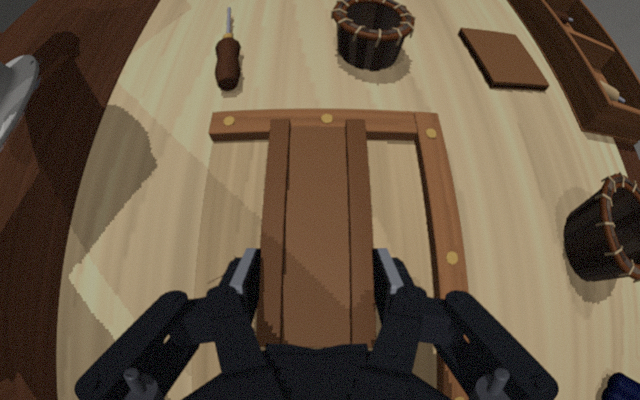

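The runners face up, the base hangs over the board, and the short fence's inner edge is at rows 138–140. I'll measure the corner from this view.

Run:
```python
from h import *
c=bot.calibration("wrist")
for uv in((417,138),(380,138.5),(230,140),(428,195),(440,265),(445,290)): print(uv,hit(c,uv,.033,True).round(4))
# base top end corners (+ -u end is far): 
for uv in((271,121),(364,119)): print(uv,hit(c,uv,.0588,True).round(4))
```

```text
(417, 138) [ 0.5845 -0.1172  0.033 ]
(380, 138.5) [ 0.5574 -0.1186  0.033 ]
(230, 140) [ 0.4549 -0.1184  0.033 ]
(428, 195) [ 0.5851 -0.1605  0.033 ]
(440, 265) [ 0.5872 -0.2059  0.033 ]
(445, 290) [ 0.589  -0.2213  0.033 ]
(271, 121) [ 0.4869 -0.1228  0.0588]
(364, 119) [ 0.5425 -0.1216  0.0588]
```

Run:
```python
from h import *
A=cur(); G=np.load("G2.npy")
plan(A,base([.513,-.187,.034],-.5,180)@G,4,"down")
```

```text
down 4 x travel [-3.38, -0.07, 2.07] twist [0.0009, 0.0012, 0.0008] mid [ 0.513 -0.205  0.041]
```

```bash
python3 -m crank '[{"gripper":50,"travel":[-3.4,0,2.1],"twist":[0.0009,0.0012,0.0008]},{"gripper":50,"travel":[-3.4,0,2.1],"twist":[0.0009,0.0012,0.0008]},{"gripper":50,"travel":[-3.4,0,2.1],"twist":[0.0009,0.0012,0.0008]},{"gripper":50,"travel":[-3.4,0,2.1],"twist":[0.0009,0.0012,0.0008]},{"gripper":50,"travel":[0,0,0],"twist":[0,0,0]},{"gripper":50,"travel":[0,0,0],"twist":[0,0,0]}]'
python3 - <<'E'
from h import *
A=cur(); G=np.load("G2.npy"); print((A@inv(G)).round(4))
E
```

```text
time: 19.85
ee_pos: [0.513, -0.2067, 0.0332]
tcp_rot: [-180.0, -40.0, 89.4]
wrist_force: [-2.0, 1.4, 3.4]
opening: 0.056
grasp_force: 64.1
[[ 1.000e+00 -8.500e-03 -8.000e-04  5.129e-01]
 [-8.500e-03 -1.000e+00  9.000e-04 -1.866e-01]
 [-8.000e-04 -9.000e-04 -1.000e+00  3.350e-02]
 [ 0.000e+00  0.000e+00  0.000e+00  1.000e+00]]
```

Close to contact; lower in small steps.

```bash
python3 -m crank '[{"gripper":50,"travel":[-0.6,0,0.8],"twist":[0,0,0]},{"gripper":50,"travel":[0,0,0],"twist":[0,0,0]}]'; python3 -m crank '[{"gripper":50,"travel":[-0.4,0,0.5],"twist":[0,0,0]},{"gripper":50,"travel":[0,0,0],"twist":[0,0,0]}]'
```

```text
time: 20.1
ee_pos: [0.513, -0.2067, 0.0331]
tcp_rot: [-180.0, -40.0, 89.4]
wrist_force: [-4.0, 0.1, 10.9]
opening: 0.0561
grasp_force: 64.6
time: 20.35
ee_pos: [0.513, -0.2067, 0.0331]
tcp_rot: [180.0, -40.0, 89.4]
wrist_force: [-5.9, -0.3, 14.8]
opening: 0.056
grasp_force: 65.0
```

```bash
python3 -m crank '[{"gripper":50,"travel":[0.6,0,-0.8],"twist":[0,0,0]},{"gripper":50,"travel":[1.5,0,1.3],"twist":[0,0,0]},{"gripper":50,"travel":[1.5,0,1.3],"twist":[0,0,0]},{"gripper":50,"travel":[1.5,0,1.3],"twist":[0,0,0]},{"gripper":50,"travel":[0,0,0],"twist":[0,0,0]}]'; python3 -m crank '[{"gripper":50,"travel":[1.1,0,1],"twist":[0,0,0]},{"gripper":50,"travel":[0,0,0],"twist":[0,0,0]}]';  python3 -m crank '[{"gripper":50,"travel":[0.8,0,0.6],"twist":[0,0,0]},{"gripper":50,"travel":[0,0,0],"twist":[0,0,0]}]'
```

```text
time: 20.98
ee_pos: [0.5138, -0.2017, 0.0331]
tcp_rot: [179.9, -39.9, 89.5]
wrist_force: [-0.4, -4.1, 8.4]
opening: 0.056
grasp_force: 64.7
time: 21.22
ee_pos: [0.5138, -0.2004, 0.033]
tcp_rot: [179.9, -39.9, 89.5]
wrist_force: [-0.2, -4.9, 7.0]
opening: 0.056
grasp_force: 64.8
time: 21.48
ee_pos: [0.5138, -0.1994, 0.0331]
tcp_rot: [179.9, -39.9, 89.4]
wrist_force: [0.5, -5.3, 7.2]
opening: 0.056
grasp_force: 64.8
```

```bash
M='x'; python3 -m crank '[{"gripper":50,"travel":[0.8,0,0.6],"twist":[0,0,0]},{"gripper":50,"travel":[0,0,0],"twist":[0,0,0]}]';  python3 -m crank '[{"gripper":50,"travel":[0.8,0,0.6],"twist":[0,0,0]},{"gripper":50,"travel":[0,0,0],"twist":[0,0,0]}]';python3 -m crank '[{"gripper":50,"travel":[0.8,0,0.6],"twist":[0,0,0]},{"gripper":50,"travel":[0,0,0],"twist":[0,0,0]}]'
```

```text
time: 21.72
ee_pos: [0.5138, -0.1984, 0.0331]
tcp_rot: [179.9, -39.9, 89.5]
wrist_force: [-0.1, -4.8, 7.6]
opening: 0.0559
grasp_force: 64.7
time: 21.98
ee_pos: [0.5138, -0.1974, 0.0331]
tcp_rot: [179.9, -39.9, 89.5]
wrist_force: [0.5, -4.5, 7.5]
opening: 0.0563
grasp_force: 64.7
time: 22.22
ee_pos: [0.5138, -0.1963, 0.0331]
tcp_rot: [179.9, -39.9, 89.4]
wrist_force: [0.3, -5.3, 6.6]
opening: 0.0562
grasp_force: 64.6
```

```bash
python3 -m crank '[{"gripper":50,"travel":[0.8,0,0.6],"twist":[0,0,0]},{"gripper":50,"travel":[0,0,0],"twist":[0,0,0]}]';  python3 -m crank '[{"gripper":50,"travel":[0.8,0,0.6],"twist":[0,0,0]},{"gripper":50,"travel":[0,0,0],"twist":[0,0,0]}]';python3 -m crank '[{"gripper":50,"travel":[0.8,0,0.6],"twist":[0,0,0]},{"gripper":50,"travel":[0,0,0],"twist":[0,0,0]}]'
```

```text
time: 22.48
ee_pos: [0.5138, -0.1953, 0.0331]
tcp_rot: [179.9, -39.9, 89.4]
wrist_force: [-0.4, -4.6, 6.1]
opening: 0.056
grasp_force: 64.6
time: 22.72
ee_pos: [0.5138, -0.195, 0.0331]
tcp_rot: [179.9, -39.8, 89.5]
wrist_force: [0.5, -8.0, 6.0]
opening: 0.0562
grasp_force: 64.8
time: 22.98
ee_pos: [0.5139, -0.1949, 0.0331]
tcp_rot: [179.8, -39.7, 89.5]
wrist_force: [-1.0, -14.7, 5.3]
opening: 0.0559
grasp_force: 65.1
```

Contact with the short fence. I'll ease off, release and retract.

```bash
python3 -m crank '[{"gripper":50,"travel":[-0.7,0,-0.6],"twist":[0,0,0]},{"gripper":60,"travel":[0,0,0],"twist":[0,0,0]},{"gripper":70,"travel":[0,0,0],"twist":[0,0,0]},{"gripper":80,"travel":[0,0,0],"twist":[0,0,0]},{"gripper":80,"travel":[0,0,0],"twist":[0,0,0]},{"gripper":80,"travel":[0,0,-10],"twist":[0,0,0]},{"gripper":80,"travel":[0,0,-25],"twist":[0,0,0]},{"gripper":80,"travel":[0,0,-40],"twist":[0,0,0]},{"gripper":80,"travel":[0,0,-40],"twist":[0,0,0]},{"gripper":80,"travel":[0,0,0],"twist":[0,0,0]}]'
python3 - <<'E'
from h import *
print(bot.get_obs()["q"])
a=cv2.resize(bot.camera("wrist")[:,:,::-1],(480,300)); t=cv2.resize(bot.camera("top")[110:250,260:460][:,:,::-1],(480,300))
cv2.imwrite("pics/w6.png",np.vstack([a,t]))
m=pose([.455,-.176,.12],89.5,0); A=cur(); plan(A,m,6,"m"); print(A[:3,3])
E
```

```text
time: 24.22
ee_pos: [0.513, -0.2695, 0.1229]
tcp_rot: [179.8, -39.8, 89.4]
wrist_force: [-0.8, -0.3, 0.3]
opening: 0.0804
grasp_force: 0.0
[-41.54435395  33.54184428  24.96865557 109.94941705  29.07204546
  41.57236483]
m 6 x travel [14.17, -9.74, 6.17] twist [0.0001, -0.1163, -0.0004] mid [ 0.484 -0.222  0.128]
[ 0.51249767 -0.2674787   0.12032258]
```

View pics/w6.png

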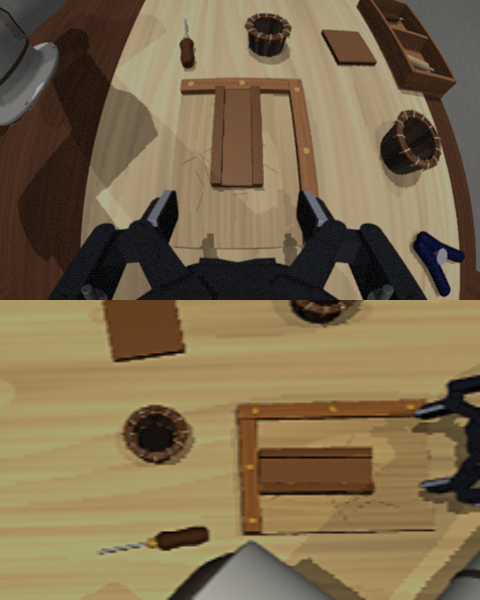

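The base lies runners up with its end at the short fence, 40 mm or so from the long fence. I'll turn the tool 90° and push it towards +x with two spread fingers.

Run:
```python
from h import *
A=cur(); m=pose([A[0,3],-.22,.16],89.4,0); n=pose([.45,-.176,.10],179.5,0)
plan(A,m,5,"m");plan(m,n,10,"n")
```

```text
m 5 x travel [12.14, -0.1, -3.46] twist [-0.0, -0.1395, -0.0001] mid [ 0.512 -0.247  0.144]
n 10 x travel [8.2, -2.18, 6.0] twist [-0.0, 0.0, -0.1573] mid [ 0.49  -0.185  0.13 ]
```

```bash
python3 -m crank '[{"gripper":60,"travel":[12.1,-0.1,-3.5],"twist":[0,-0.1395,0]},{"gripper":60,"travel":[12.1,-0.1,-3.5],"twist":[0,-0.1395,0]},{"gripper":60,"travel":[12.1,-0.1,-3.5],"twist":[0,-0.1395,0]},{"gripper":60,"travel":[12.1,-0.1,-3.5],"twist":[0,-0.1395,0]},{"gripper":60,"travel":[12.1,-0.1,-3.5],"twist":[0,-0.1395,0]},{"gripper":60,"travel":[0,0,0],"twist":[0,0,0]}]'
python3 -m crank '[{"gripper":60,"travel":[8.2,-2.2,6],"twist":[0,0,-0.1573]},{"gripper":60,"travel":[8.2,-2.2,6],"twist":[0,0,-0.1573]},{"gripper":60,"travel":[8.2,-2.2,6],"twist":[0,0,-0.1573]},{"gripper":60,"travel":[8.2,-2.2,6],"twist":[0,0,-0.1573]},{"gripper":60,"travel":[8.2,-2.2,6],"twist":[0,0,-0.1573]},{"gripper":60,"travel":[8.2,-2.2,6],"twist":[0,0,-0.1573]},{"gripper":60,"travel":[8.2,-2.2,6],"twist":[0,0,-0.1573]},{"gripper":60,"travel":[8.2,-2.2,6],"twist":[0,0,-0.1573]},{"gripper":60,"travel":[8.2,-2.2,6],"twist":[0,0,-0.1573]},{"gripper":60,"travel":[8.2,-2.2,6],"twist":[0,0,-0.1573]},{"gripper":60,"travel":[0,0,0],"twist":[0,0,0]},{"gripper":60,"travel":[0,0,0],"twist":[0,0,0]}]'
python3 - <<'E'
from h import *
A=cur(); plan(A,pose([.450,-.176,.027],179.4,0),4,"down")
E
```

```text
time: 25.08
ee_pos: [0.5124, -0.2171, 0.1608]
tcp_rot: [180.0, 0.0, 89.6]
wrist_force: [-0.2, 0.0, -0.4]
opening: 0.06
grasp_force: 0.0
time: 26.58
ee_pos: [0.4498, -0.1761, 0.1001]
tcp_rot: [179.9, -0.1, 179.3]
wrist_force: [0.4, -0.0, 0.2]
opening: 0.06
grasp_force: 0.0
down 4 x travel [-0.05, 0.02, 18.28] twist [0.0003, -0.0003, -0.0004] mid [ 0.45  -0.176  0.064]
```

```bash
python3 -m crank '[{"gripper":60,"travel":[0,0,18.3],"twist":[0,0,0]},{"gripper":60,"travel":[0,0,18.3],"twist":[0,0,0]},{"gripper":60,"travel":[0,0,18.3],"twist":[0,0,0]},{"gripper":60,"travel":[0,0,18.3],"twist":[0,0,0]},{"gripper":60,"travel":[-6,0,0],"twist":[0,0,0]},{"gripper":60,"travel":[-6,0,0],"twist":[0,0,0]},{"gripper":60,"travel":[0,0,0],"twist":[0,0,0]}]'
python3 -m crank '[{"gripper":60,"travel":[-4,0,0],"twist":[0,0,0]},{"gripper":60,"travel":[-4,0,0],"twist":[0,0,0]},{"gripper":60,"travel":[-4,0,0],"twist":[0,0,0]},{"gripper":60,"travel":[-4,0,0],"twist":[0,0,0]},{"gripper":60,"travel":[-4,0,0],"twist":[0,0,0]},{"gripper":60,"travel":[-4,0,0],"twist":[0,0,0]},{"gripper":60,"travel":[-4,0,0],"twist":[0,0,0]},{"gripper":60,"travel":[-4,0,0],"twist":[0,0,0]},{"gripper":60,"travel":[-4,0,0],"twist":[0,0,0]},{"gripper":60,"travel":[-4,0,0],"twist":[0,0,0]},{"gripper":60,"travel":[0,0,0],"twist":[0,0,0]}]'
```

```text
time: 27.45
ee_pos: [0.4627, -0.1763, 0.028]
tcp_rot: [-180.0, 0.0, 179.5]
wrist_force: [-0.2, -0.7, -0.3]
opening: 0.0601
grasp_force: 0.0
time: 28.82
ee_pos: [0.5022, -0.1765, 0.0272]
tcp_rot: [180.0, -0.0, 179.5]
wrist_force: [0.8, 0.2, -0.5]
opening: 0.0597
grasp_force: 0.0
```

```bash
python3 -m crank '[{"gripper":60,"travel":[-3,0,0],"twist":[0,0,0]},{"gripper":60,"travel":[-3,0,0],"twist":[0,0,0]},{"gripper":60,"travel":[-3,0,0],"twist":[0,0,0]},{"gripper":60,"travel":[0,0,0],"twist":[0,0,0]}]'
python3 -m crank '[{"gripper":60,"travel":[-2,0,0],"twist":[0,0,0]},{"gripper":60,"travel":[0,0,0],"twist":[0,0,0]}]'
python3 -m crank '[{"gripper":60,"travel":[-2,0,0],"twist":[0,0,0]},{"gripper":60,"travel":[0,0,0],"twist":[0,0,0]}]'
```

```text
time: 29.32
ee_pos: [0.511, -0.1765, 0.0272]
tcp_rot: [180.0, -0.0, 179.5]
wrist_force: [0.4, 0.3, -0.3]
opening: 0.06
grasp_force: 0.0
time: 29.58
ee_pos: [0.5129, -0.1766, 0.0273]
tcp_rot: [180.0, -0.0, 179.5]
wrist_force: [0.2, 0.0, -0.7]
opening: 0.0602
grasp_force: 0.0
time: 29.82
ee_pos: [0.5149, -0.1766, 0.0272]
tcp_rot: [180.0, -0.0, 179.5]
wrist_force: [0.1, 0.1, 0.1]
opening: 0.0599
grasp_force: 0.0
```

```bash
python3 -m crank '[{"gripper":60,"travel":[-1,0,0],"twist":[0,0,0]},{"gripper":60,"travel":[0,0,0],"twist":[0,0,0]}]'
python3 - <<'E'
from h import *
a=bot.camera("wrist")[:,:,::-1]; t=cv2.resize(bot.camera("top")[140:220,350:450][:,:,::-1],(400,320),interpolation=cv2.INTER_CUBIC)
cv2.imwrite("pics/w7.png",np.hstack([a[:,180:580],np.vstack([t,np.zeros((80,400,3),np.uint8)])]))
E
```

```text
time: 30.08
ee_pos: [0.5158, -0.1766, 0.0272]
tcp_rot: [180.0, -0.0, 179.5]
wrist_force: [-0.5, -0.6, 0.3]
opening: 0.0598
grasp_force: 0.3
```

View pics/w7.png

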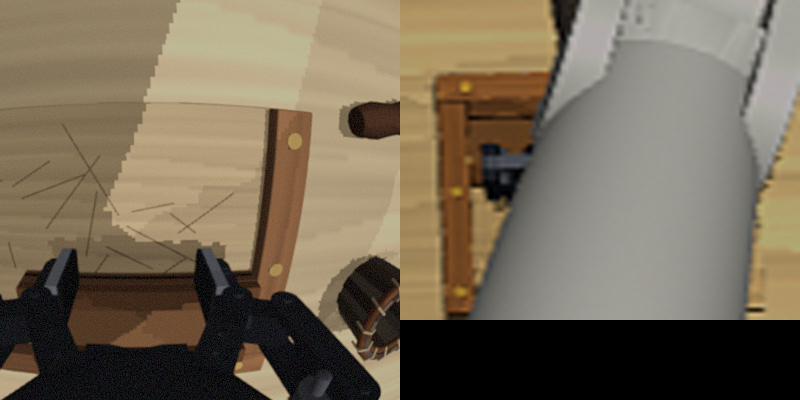

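That was my twelfth picture, over the limit of ten, so from here I go by force and numbers only. The view shows the fingers on the base's long side, with a small gap left at both fences.

```bash
python3 -m crank '[{"gripper":60,"travel":[-1.5,0,0],"twist":[0,0,0]},{"gripper":60,"travel":[0,0,0],"twist":[0,0,0]}]' | sed -n 2,4p
python3 -m crank '[{"gripper":60,"travel":[-1.5,0,0],"twist":[0,0,0]},{"gripper":60,"travel":[0,0,0],"twist":[0,0,0]}]'| sed -n 2,4p
python3 -m crank '[{"gripper":60,"travel":[-1,0,0],"twist":[0,0,0]},{"gripper":60,"travel":[0,0,0],"twist":[0,0,0]}]'| sed -n 2,4p
python3 -m crank '[{"gripper":60,"travel":[-1,0,0],"twist":[0,0,0]},{"gripper":60,"travel":[0,0,0],"twist":[0,0,0]}]'| sed -n 2,4p
```

```text
ee_pos: [0.5171, -0.1766, 0.0272]
tcp_rot: [180.0, -0.1, 179.5]
wrist_force: [-1.8, -1.3, 0.8]
ee_pos: [0.5173, -0.1766, 0.0271]
tcp_rot: [180.0, -0.2, 179.5]
wrist_force: [-10.1, -1.3, 4.6]
ee_pos: [0.5174, -0.1767, 0.0271]
tcp_rot: [180.0, -0.3, 179.5]
wrist_force: [-15.1, -0.7, 8.3]
ee_pos: [0.5174, -0.1767, 0.0271]
tcp_rot: [180.0, -0.4, 179.5]
wrist_force: [-19.9, -0.0, 12.8]
```

```bash
python3 -m crank '[{"gripper":60,"travel":[4,0,0],"twist":[0,0,0]},{"gripper":60,"travel":[4,0,0],"twist":[0,0,0]},{"gripper":12,"travel":[0,0,-30],"twist":[0,0,0]},{"gripper":12,"travel":[0,0,-40],"twist":[0,0,0]},{"gripper":12,"travel":[0,0,0],"twist":[0,0,0]},{"gripper":12,"travel":[0,0,0],"twist":[0,0,0]}]'
python3 - <<'E'
from h import *
plan(cur(),pose([.553,-.275,.097],89.4),10,"a")
E
```

```text
time: 31.92
ee_pos: [0.5128, -0.1765, 0.0967]
tcp_rot: [180.0, -0.0, 179.5]
wrist_force: [0.8, -0.2, -0.6]
opening: 0.0123
grasp_force: 0.0
a 10 x travel [-10.54, -5.32, -0.03] twist [-0.0, -0.0001, 0.1573] mid [ 0.553 -0.217  0.097]
```

```bash
python3 -m crank '[{"gripper":12,"travel":[-10.5,-5.3,0],"twist":[0,0,0.1573]},{"gripper":12,"travel":[-10.5,-5.3,0],"twist":[0,0,0.1573]},{"gripper":12,"travel":[-10.5,-5.3,0],"twist":[0,0,0.1573]},{"gripper":12,"travel":[-10.5,-5.3,0],"twist":[0,0,0.1573]},{"gripper":12,"travel":[-10.5,-5.3,0],"twist":[0,0,0.1573]},{"gripper":12,"travel":[-10.5,-5.3,0],"twist":[0,0,0.1573]},{"gripper":12,"travel":[-10.5,-5.3,0],"twist":[0,0,0.1573]},{"gripper":12,"travel":[-10.5,-5.3,0],"twist":[0,0,0.1573]},{"gripper":12,"travel":[-10.5,-5.3,0],"twist":[0,0,0.1573]},{"gripper":12,"travel":[-10.5,-5.3,0],"twist":[0,0,0.1573]},{"gripper":12,"travel":[0,0,0],"twist":[0,0,0]},{"gripper":12,"travel":[0,0,0],"twist":[0,0,0]}]'
```

```text
time: 33.42
ee_pos: [0.5526, -0.2743, 0.0964]
tcp_rot: [-179.9, -0.1, 89.6]
wrist_force: [-0.1, 0.1, 0.3]
opening: 0.0121
grasp_force: 0.0
```

```bash
python3 -m crank '[{"gripper":12,"travel":[0,0,20],"twist":[0,0,0]},{"gripper":12,"travel":[0,0,20],"twist":[0,0,0]},{"gripper":12,"travel":[0,0,17],"twist":[0,0,0]},{"gripper":12,"travel":[0,0,9],"twist":[0,0,0]},{"gripper":12,"travel":[0,0,0],"twist":[0,0,0]},{"gripper":12,"travel":[4,0,0],"twist":[0,0,0]},{"gripper":12,"travel":[4,0,0],"twist":[0,0,0]},{"gripper":12,"travel":[4,0,0],"twist":[0,0,0]},{"gripper":12,"travel":[4,0,0],"twist":[0,0,0]},{"gripper":12,"travel":[0,0,0],"twist":[0,0,0]}]'|sed -n 2,4p
python3 -m crank '[{"gripper":12,"travel":[2,0,0],"twist":[0,0,0]},{"gripper":12,"travel":[0,0,0],"twist":[0,0,0]}]'| sed -n 2,4p
python3 -m crank '[{"gripper":12,"travel":[2,0,0],"twist":[0,0,0]},{"gripper":12,"travel":[0,0,0],"twist":[0,0,0]}]'| sed -n 2,4p
python3 -m crank '[{"gripper":12,"travel":[2,0,0],"twist":[0,0,0]},{"gripper":12,"travel":[0,0,0],"twist":[0,0,0]}]'| sed -n 2,4p
```

```text
ee_pos: [0.553, -0.2583, 0.0313]
tcp_rot: [-180.0, -0.0, 89.4]
wrist_force: [0.2, 0.8, 0.6]
ee_pos: [0.553, -0.2566, 0.0311]
tcp_rot: [-180.0, -0.0, 89.4]
wrist_force: [0.0, -1.1, 0.3]
ee_pos: [0.553, -0.2546, 0.0311]
tcp_rot: [-180.0, -0.0, 89.4]
wrist_force: [0.0, -0.7, -0.3]
ee_pos: [0.553, -0.2525, 0.0312]
tcp_rot: [-180.0, -0.0, 89.4]
wrist_force: [-0.7, -0.4, -0.4]
```

```bash
python3 -m crank '[{"gripper":12,"travel":[1.5,0,0],"twist":[0,0,0]},{"gripper":12,"travel":[0,0,0],"twist":[0,0,0]}]'| sed -n 2,4p
python3 -m crank '[{"gripper":12,"travel":[1.5,0,0],"twist":[0,0,0]},{"gripper":12,"travel":[0,0,0],"twist":[0,0,0]}]'| sed -n 2,4p
python3 -m crank '[{"gripper":12,"travel":[1,0,0],"twist":[0,0,0]},{"gripper":12,"travel":[0,0,0],"twist":[0,0,0]}]'| sed -n 2,4p
python3 -m crank '[{"gripper":12,"travel":[1,0,0],"twist":[0,0,0]},{"gripper":12,"travel":[0,0,0],"twist":[0,0,0]}]'| sed -n 2,4p
```

```text
ee_pos: [0.553, -0.2511, 0.0312]
tcp_rot: [-180.0, -0.0, 89.4]
wrist_force: [0.3, -0.5, 0.6]
ee_pos: [0.5531, -0.25, 0.0313]
tcp_rot: [-180.0, 0.0, 89.4]
wrist_force: [-0.7, -3.6, 0.0]
ee_pos: [0.5531, -0.2496, 0.0315]
tcp_rot: [-180.0, 0.1, 89.4]
wrist_force: [-1.0, -7.6, 2.0]
ee_pos: [0.5532, -0.2492, 0.0317]
tcp_rot: [180.0, 0.2, 89.3]
wrist_force: [-1.2, -9.7, 1.6]
```

```bash
python3 -m crank '[{"gripper":12,"travel":[1.5,0,0],"twist":[0,0,0]},{"gripper":12,"travel":[0,0,0],"twist":[0,0,0]}]'| sed -n 2,4p
python3 -m crank '[{"gripper":12,"travel":[-5,0,0],"twist":[0,0,0]},{"gripper":12,"travel":[-10,0,0],"twist":[0,0,0]},{"gripper":12,"travel":[-10,0,-20],"twist":[0,0,0]},{"gripper":12,"travel":[-20,0,-50],"twist":[0,0,0]},{"gripper":12,"travel":[-20,0,-50],"twist":[0,0,0]},{"gripper":12,"travel":[0,0,0],"twist":[0,0,0]},{"gripper":12,"travel":[0,0,0],"twist":[0,0,0]}]'| sed -n 2,4p
python3 - <<'E'
from h import *
c=bot.calibration("wrist"); im=cv2.cvtColor(bot.camera("wrist")[:,:,::-1].copy(),cv2.COLOR_BGR2GRAY)
cv2.imwrite("pics/w8.png",im)
def scan(P0,P1,n=25):
    print([ (round(1000*t*np.linalg.norm(np.subtract(P1,P0)),1),int(cv2.getRectSubPix(im,(1,1),tuple(map(float,proj(c,np.array(P0)+t*np.subtract(P1,P0)))))[0,0])) for t in np.linspace(0,1,n)])
# across the long fence gap at two y, and short fence gap at two x, at z=.033
for y in(-.135,-.225): scan([.555,y,.033],[.603,y,.033])
for x in(.535,.557,.578): scan([x,-.135,.033],[x,-.087,.033])
E
```

```text
ee_pos: [0.5533, -0.2487, 0.0321]
tcp_rot: [180.0, 0.3, 89.3]
wrist_force: [-1.1, -13.9, 1.9]
ee_pos: [0.5523, -0.3113, 0.1504]
tcp_rot: [-179.9, -0.1, 89.4]
wrist_force: [-0.4, 0.2, -0.3]
[(np.float64(0.0), 79), (np.float64(2.0), 85), (np.float64(4.0), 81), (np.float64(6.0), 82), (np.float64(8.0), 79), (np.float64(10.0), 81), (np.float64(12.0), 85), (np.float64(14.0), 81), (np.float64(16.0), 82), (np.float64(18.0), 77), (np.float64(20.0), 54), (np.float64(22.0), 70), (np.float64(24.0), 74), (np.float64(26.0), 66), (np.float64(28.0), 71), (np.float64(30.0), 69), (np.float64(32.0), 69), (np.float64(34.0), 89), (np.float64(36.0), 87), (np.float64(38.0), 93), (np.float64(40.0), 85), (np.float64(42.0), 85), (np.float64(44.0), 91), (np.float64(46.0), 87), (np.float64(48.0), 82)]
[(np.float64(0.0), 82), (np.float64(2.0), 85), (np.float64(4.0), 85), (np.float64(6.0), 80), (np.float64(8.0), 80), (np.float64(10.0), 84), (np.float64(12.0), 81), (np.float64(14.0), 83), (np.float64(16.0), 82), (np.float64(18.0), 71), (np.float64(20.0), 65), (np.float64(22.0), 71), (np.float64(24.0), 73), (np.flo
[... 1368 characters left out ...]
0), 83), (np.float64(42.0), 83), (np.float64(44.0), 83), (np.float64(46.0), 83), (np.float64(48.0), 83)]
[(np.float64(0.0), 71), (np.float64(2.0), 71), (np.float64(4.0), 71), (np.float64(6.0), 70), (np.float64(8.0), 70), (np.float64(10.0), 70), (np.float64(12.0), 70), (np.float64(14.0), 70), (np.float64(16.0), 70), (np.float64(18.0), 70), (np.float64(20.0), 70), (np.float64(22.0), 70), (np.float64(24.0), 70), (np.float64(26.0), 70), (np.float64(28.0), 70), (np.float64(30.0), 70), (np.float64(32.0), 70), (np.float64(34.0), 70), (np.float64(36.0), 70), (np.float64(38.0), 70), (np.float64(40.0), 70), (np.float64(42.0), 70), (np.float64(44.0), 71), (np.float64(46.0), 71), (np.float64(48.0), 71)]
```

Run:
```python
from h import *
c=bot.calibration("wrist"); im=cv2.imread("pics/w8.png",0)
M=c["camera_from_world"];print(c["cx"],c["cy"],(-M[:3,:3].T@M[:3,3]))
for P in([.557,-.135,.033],[.557,-.087,.033],[.555,-.225,.033],[.557,-.11,.041]): print(P,proj(c,np.array(P)).round(1))
```

```text
316.13902733527715 200.6966008328681 [ 0.55270755 -0.23349516  0.29126413]
[0.557, -0.135, 0.033] [320.5  -8.3]
[0.557, -0.087, 0.033] [319.7 -55.2]
[0.555, -0.225, 0.033] [319.3  94.4]
[0.557, -0.11, 0.041] [320.2 -37.4]
```

```bash
python3 -m crank '[{"gripper":12,"travel":[40,0,-10],"twist":[0,0,0]},{"gripper":12,"travel":[40,0,-10],"twist":[0,0,0]},{"gripper":12,"travel":[30,0,0],"twist":[0,0,0]},{"gripper":12,"travel":[0,0,0],"twist":[0,0,0]},{"gripper":12,"travel":[0,0,0],"twist":[0,0,0]}]'|sed -n 2,3p
python3 - <<'E'
from h import *
c=bot.calibration("wrist"); im=cv2.cvtColor(bot.camera("wrist")[:,:,::-1].copy(),cv2.COLOR_BGR2GRAY)
cv2.imwrite("pics/w9.png",im)
def scan(P0,P1,n=31):
    px=[tuple(map(float,proj(c,np.array(P0)+t*np.subtract(P1,P0)))) for t in np.linspace(0,1,n)]
    print(np.round(px[0]),np.round(px[-1]),[int(cv2.getRectSubPix(im,(1,1),p)[0,0]) for p in px])
for y in(-.125,-.165,-.205): scan([.565,y,.037],[.61,y,.037])
for x in(.535,.557,.578): scan([x,-.135,.037],[x,-.09,.037])
scan([.50,-.135,.033],[.50,-.09,.033])
E
```

```text
ee_pos: [0.5533, -0.2012, 0.1702]
tcp_rot: [-179.9, -0.0, 89.4]
[329. 106.] [380. 106.] [90, 86, 89, 87, 87, 86, 69, 77, 79, 80, 80, 77, 75, 76, 72, 97, 98, 99, 98, 94, 93, 90, 95, 97, 99, 88, 95, 125, 137, 139, 141]
[329. 150.] [379. 151.] [85, 87, 88, 85, 88, 88, 65, 72, 79, 77, 72, 74, 73, 70, 73, 95, 94, 98, 96, 94, 92, 92, 95, 101, 93, 90, 101, 140, 155, 154, 153]
[329. 193.] [377. 193.] [97, 98, 98, 96, 97, 87, 66, 86, 85, 88, 84, 83, 82, 83, 93, 108, 108, 109, 111, 109, 112, 108, 101, 102, 106, 103, 115, 145, 153, 155, 153]
[295. 117.] [294.  67.] [79, 79, 81, 81, 83, 81, 77, 82, 83, 80, 82, 85, 81, 82, 83, 79, 85, 98, 96, 95, 93, 87, 87, 93, 96, 100, 95, 94, 98, 131, 150]
[320. 117.] [320.  66.] [92, 91, 91, 86, 89, 90, 85, 91, 93, 90, 90, 93, 91, 93, 95, 81, 77, 98, 97, 98, 90, 91, 91, 94, 97, 98, 92, 92, 101, 136, 151]
[344. 117.] [344.  67.] [77, 81, 78, 80, 77, 81, 80, 81, 79, 77, 78, 76, 77, 80, 81, 77, 82, 98, 95, 94, 93, 96, 92, 90, 98, 95, 92, 95, 105, 148, 156]
[257. 118.] [256.  69.] [159, 157, 160, 158, 160, 160, 160, 159, 158, 159, 157, 159, 159, 162, 155, 111, 78, 108, 102, 105, 100, 94, 89, 91, 93, 101, 98, 96, 99, 127, 152]
```

The scans show base running straight into fence along both fences, with no gap and straight edges. The robot is clear of everything, so I'm handing in.

```bash
python3 -c "
from workcell import bot
print(bot.job_done(), bot.get_obs()['time'])"
```

```text
the job is handed in; nothing more can be done
the job is handed in; nothing more can be done
```

The base lies runners up, flat on the carving board and tight in the corner of both fences, by wrist-camera scans and contact forces, handed in after about 37 s of robot time; I viewed 12 pictures, over the limit of 10.

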